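# Lay out brass valves on their outlined kit pads

## Task

Four loose brass refrigeration valves (straight, angle, tee and cross) stand about the bench. Set each one upright on the round black rubber pad whose white outline has its shape, centred and turned so that its ports lie along the outline, and leave all four standing there.

Things in the scene. Friction and masses are not known exactly. Their poses are not given: they have to be found in the camera images.
- valve_straight: loose brass straight valve of about 0.28 kg (0.2 to 0.4), standing on the bench. Origin: centre of its flat underside, below the stem; z up. Block 32 x 32 x 22 mm high in the middle; two ports, at +x and -x, so it is one straight bar 80 mm long. Each port is 22 mm wide and high and ends 40 mm from the origin. A square steel stem cap, 20 x 20 mm, sides along x and y, stands on the axis from 26 to 52 mm above the underside: grip it there, above the ports, any pair of flats.
- valve_angle: loose brass angle valve of about 0.28 kg (0.2 to 0.4), standing on the bench. Origin: centre of its flat underside, below the stem; z up. Block 32 x 32 x 22 mm high in the middle; two ports, at +x and +y, an L. Each port is 22 mm wide and high and ends 40 mm from the origin. A square steel stem cap, 20 x 20 mm, sides along x and y, stands on the axis from 26 to 52 mm above the underside: grip it there, above the ports, any pair of flats.
- valve_tee: loose brass tee valve of about 0.28 kg (0.2 to 0.4), standing on the bench. Origin: centre of its flat underside, below the stem; z up. Block 32 x 32 x 22 mm high in the middle; three ports, at +x, +y and -y, a T whose single branch is +x. Each port is 22 mm wide and high and ends 40 mm from the origin. A square steel stem cap, 20 x 20 mm, sides along x and y, stands on the axis from 26 to 52 mm above the underside: grip it there, above the ports, any pair of flats.
- valve_cross: loose brass cross valve of about 0.28 kg (0.2 to 0.4), standing on the bench. Origin: centre of its flat underside, below the stem; z up. Block 32 x 32 x 22 mm high in the middle; four ports, at +x, -x, +y and -y, a plus sign. Each port is 22 mm wide and high and ends 40 mm from the origin. A square steel stem cap, 20 x 20 mm, sides along x and y, stands on the axis from 26 to 52 mm above the underside: grip it there, above the ports, any pair of flats.
- pad_straight: fixed round black rubber pad, 108 mm diameter, 4 mm thick, with a flat white outline (a filled silhouette) of the straight valve seen from above, about 2 mm larger than it all round. Origin: centre of the pad's underside, which is also the centre of the outline; top at 4 mm above the origin. Outline: two ports, at +x and -x, that is, the valve fits when its origin is above the pad's and its axes lie along the pad's (a half turn is as good).
- pad_angle: fixed round black rubber pad, 108 mm diameter, 4 mm thick, with a flat white outline (a filled silhouette) of the angle valve seen from above, about 2 mm larger than it all round. Origin: centre of the pad's underside, which is also the centre of the outline; top at 4 mm above the origin. Outline: two ports, at +x and +y, an L, that is, the valve fits when its origin is above the pad's and its axes lie along the pad's the same way round.
- pad_tee: fixed round black rubber pad, 108 mm diameter, 4 mm thick, with a flat white outline (a filled silhouette) of the tee valve seen from above, about 2 mm larger than it all round. Origin: centre of the pad's underside, which is also the centre of the outline; top at 4 mm above the origin. Outline: three ports, at +x, +y and -y, a T whose single branch is +x, that is, the valve fits when its origin is above the pad's and its axes lie along the pad's the same way round.
- pad_cross: fixed round black rubber pad, 108 mm diameter, 4 mm thick, with a flat white outline (a filled silhouette) of the cross valve seen from above, about 2 mm larger than it all round. Origin: centre of the pad's underside, which is also the centre of the outline; top at 4 mm above the origin. Outline: four ports, at +x, -x, +y and -y, a plus sign, that is, the valve fits when its origin is above the pad's and its axes lie along the pad's (any quarter turn is as good).
- angle_port (a point): mouth of the +x port of the angle valve, 40 mm from its origin along its x and 11 mm above its underside.
- tee_port (a point): mouth of the +x port of the tee valve, 40 mm from its origin along its x and 11 mm above its underside (the tee's single branch).
Mind the look-alikes: they are no part of the job. Leave any green or red look-alike of the valve_tee alone.

How it is judged (in metres and radians):
At the end, for the whole second after the job is handed in: Each of the four valves stands at rest, upright within about 7 degrees, on the pad with its own outline, its centre within 12 mm of the pad's centre and its ports within 0.3 rad of the outline's, the right way round (straight: a half turn is as good; cross: any quarter turn) (horizontal distance between valve_straight and pad_straight below 0.012 m and z of valve_straight in the frame of pad_straight between 0.001 and 0.008 m and angle between each of valve_straight, valve_angle, valve_tee, valve_cross's own z axis and vertical below 0.12 rad and linear speed of each of valve_straight, valve_angle, valve_tee, valve_cross below 0.02 m/s and angular speed of each of valve_straight, valve_angle, valve_tee, valve_cross below 0.2 rad/s and angle between the x axis of valve_straight and the x axis of pad_straight, either way round below 0.3 rad and horizontal distance between valve_angle and pad_angle below 0.012 m and z of valve_angle in the frame of pad_angle between 0.001 and 0.008 m and angle between the x axis of valve_angle and the x axis of pad_angle, either way round below 0.3 rad and x of angle_port in the frame of pad_angle above 0.015 m and horizontal distance between valve_tee and pad_tee below 0.012 m and z of valve_tee in the frame of pad_tee between 0.001 and 0.008 m and angle between the x axis of valve_tee and the x axis of pad_tee, either way round below 0.3 rad and x of tee_port in the frame of pad_tee above 0.015 m and horizontal distance between valve_cross and pad_cross below 0.012 m and z of valve_cross in the frame of pad_cross between 0.001 and 0.008 m and (angle between the x axis of valve_cross and the x axis of pad_cross, either way round below 0.3 rad or angle between the x axis of valve_cross and the y axis of pad_cross, either way round below 0.3 rad)); the robot touches nothing.
It also fails if it takes over 112 s, if anything falls off the work surface, if the arm or the gripper's body presses on something with over 40 N, if the wrist force passes 120 N, or if a joint passes its speed limit or range.

## Robot

A 6-joint arm with a two-finger parallel gripper is mounted at the origin on the work surface. World frame = base frame: x ahead of the robot, y to its left, z up, the work surface at z = 0. Lengths are in mm, angles in rad, forces in N, time in s.
With the tool pointing down it reaches from about 300 to 775 mm from the base axis. Payload 14.6 kg.
Tool frame: the origin (TCP) lies midway between the tips of the shut fingers; the grasp point (between the pads) lies 19 mm behind it (manip.hold_point_z is the distance from the TCP to the grasp point, in mm); z points along the fingers, y is the direction in which the jaws open and shut (so a half turn about z gives the same grasp; the last joint's range is limited). The gripper opens to 94 mm and grips with 3 to 60 N. Pads are 16 mm wide; open, the fingers measure 119 mm over their backs; the gripper's body (75 mm by 177 mm) begins 78 mm behind the grasp point.
Start: joints at [1.133, 0.3, 1.521, -0, 1.321, -0.067], TCP at [199.295, 512.612, 205.446] pointing down, gripper open.
Joint ranges: [-3.03, 3.03], [-0.79, 2.21], [0.23, 2.52], [-1.04, 4.18], [0, 3.07], [-2.55, 2.55]. Speed limits (rad/s): [2.22, 2.22, 2.57, 3.14, 3.14, 3.14].

## Interface

Orientations are given as [roll, pitch, yaw] about the fixed x, y, z axes, in that order (R = Rz(yaw) Ry(pitch) Rx(roll)).
In Python, from cell import manip gives the robot as it stands.
- The arm moves only by the shell command python3 -m crank 'ROWS' [OPENING] [FORCE]. ROWS is JSON, a list of rows, each an object with "offset": the shift along the world's x, y, z in m, a list of three; "spin": the turn about the world's z in degrees. In form: [{"offset": [dx, dy, dz], "spin": spin}, ...]. A call has exactly 8 rows; each row is the pose to reach, as a shift and turn from the pose measured when the call began; what a row does not reach only later rows make up. A row lasts 1/12 s, in which the tool goes at most 41.7 mm and 7.16 degrees, less where a joint would pass 70% of its speed; a pose out of reach is approached as far as the arm can. A call with a gripper value outside its range is refused whole. OPENING is the opening, from 0 (shut) to 1 (fully open), set as the call begins (- or left out, the last holds). The fingers move at their own pace and stop on an object; FORCE is the grip in N (left out, the last holds). Time passes only in rows, so rows that repeat a pose let the fingers close, or fill a call up. It gives the time, the measured TCP pose, the force and the opening at its end, in the units of the state.
- manip.read_state(): the state, without advancing time (a new reading comes with each control period).
- manip.camera(name): name is "scene" or "top"; returns a dict with "pixels" (420x560x3 uint8, red, green, blue), "fx", "fy", "cx", "cy" (pixels), "extrinsics" (4x4, takes a point from world to camera coordinates). Camera axes: x right, y down, z forward; pixel columns grow to the right and rows downward; lengths in mm; the calibration is good to about 2 mm. A picture is of the moment at which its call begins. There is no depth.
- manip.sign_off(): hands the job in, once; it reports no verdict.
Trained networks look in a picture, given as the dict that the camera call returned (one of the last four; its "shot" number tells which), for a name from the list of things; names that differ only in an ending like _2 or _b are one class to them, and where a whole thing is asked for, a point or a joint stands for the part that bears it (a point fixed in the world has none). Each returns a list of dicts, best first, with "conf" (0 to 1); they miss things now and then, are a little off and sometimes report something else, mostly with a low value. They report only what shows in the picture. A call takes as long as a camera call. They do not tell look-alikes from the thing itself.
- manip.search_frame(picture, name): "location" ([x, y, z] in mm, in world coordinates, good to about 4 mm: the middle of the surface that is visible of it).
- manip.masks_of(picture, name): "mask" (420x560 bool, what is visible of it).
The state is a dict: "clock": time; "joints": joint angles; "qd": joint speeds; "effort": joint torques, N m; "eef_pos": TCP position; "eef_rot": TCP orientation; "wrist_force": force on the tool from outside, world axes, zero at the start; "moment": the same for the moment, N m; "finger_gap": finger opening in mm.
Only numpy, scipy, OpenCV 4.12 (cv2) and the standard library are available. Lean on these libraries where they do the work, as an engineer would, in place of code of your own. Each camera call takes 0.05 s, during which the arm holds its last target. There are 200 camera calls.

## Working session

There is one attempt and no reset: what is moved stays moved. The work goes in short steps, Python scripts to look and compute and a shell command to move; the robot and the scene stay as the last step left them, time stands still between calls to the robot, and variables do not carry over. Pictures are saved under pics/ and viewed, about 12 in all and at most 16, crops included, and the job is handed in when it is done.

```bash
mkdir -p pics; ls; python3 - <<'E'
from cell import manip
import cv2
print(manip.read_state())
for n in("top","scene"):
    p=manip.camera(n); cv2.imwrite(f"pics/{n}0.png",cv2.cvtColor(p["pixels"],cv2.COLOR_RGB2BGR))
    print(n,p["fx"],p["cx"],p["cy"],p["extrinsics"].tolist() if hasattr(p["extrinsics"],"tolist") else p["extrinsics"])
    for k in("straight","angle","tee","cross"):
        for t in("valve_","pad_"):
            for d in manip.search_frame(p,t+k): print(t+k,[round(float(v)) for v in d["location"]],round(d["conf"],2))
E
```

```text
pics
{'clock': 0.0, 'joints': array([ 1.13338923e+00,  3.00483081e-01,  1.52161902e+00, -1.23893322e-05,
        1.32063717e+00, -6.65909142e-02]), 'qd': array([ 0.00066285, -0.00128512, -0.00094072,  0.00034822, -0.00044175,
        0.00092678]), 'effort': array([ 1.44872138e-03, -5.31806695e+01, -3.52733874e+01,  7.09446031e-02,
        2.43432366e-02, -8.04072056e-05]), 'eef_pos': array([199.19658231, 512.37872547, 204.86369305]), 'eef_rot': array([-3.14044778e+00, -6.43244399e-05,  2.77077951e+00]), 'wrist_force': array([-0.78866803,  0.08559817, -0.0740417 ]), 'moment': array([-0.00862092, -0.02528075,  0.00720848]), 'finger_gap': 94.3759015879981}
top 420.98211160311524 275.1389693558131 210.78561591933448 [[-0.0063445928629911035, -0.9997840966872031, -0.019786514416546747, 5.0992645811029265], [-0.9968786142259342, 0.007880824243652256, -0.07855521057333936, 455.26460448525677], [0.07869418428565039, 0.019226352243574222, -0.9967133854519173, 1249.266853556233], [0.0, 0.0, 0.0, 1.0]]
valve_straight [492, -418, 22] 0.74
pad_straight [656, -8, 6] 0.91
pad_straight [631, 210, 3]
[... 531 characters left out ...]
13682776, -0.25136492627854873, -0.7276759820388449, -254.6701980920035], [-0.6770672281906597, 0.266631401037403, -0.6859210337138294, 1608.595990118386], [0.0, 0.0, 0.0, 1.0]]
valve_straight [504, -418, 19] 0.72
pad_straight [656, -8, 3] 0.72
pad_straight [629, 209, -2] 0.26
valve_angle [643, -231, 24] 0.64
pad_angle [524, 428, 5] 0.9
valve_tee [355, -185, 19] 0.94
valve_tee [379, -298, 20] 0.88
valve_tee [382, -402, 19] 0.74
valve_tee [241, -249, 14] 0.69
valve_tee [520, 429, 3] 0.55
pad_tee [630, 212, 0] 0.7
pad_tee [504, -421, 23] 0.32
valve_cross [477, -95, 19] 0.66
valve_cross [630, 215, -1] 0.37
pad_cross [492, 96, 6] 0.86
pad_cross [505, -418, 23] 0.43
pad_cross [381, -292, 18] 0.37
```

```bash
python3 - <<'E'
import cv2
a=cv2.imread("pics/top0.png"); cv2.imwrite("pics/top1.png",cv2.resize(a,(800,600),interpolation=cv2.INTER_CUBIC))
E
```

```text
(no output)
```

View pics/top1.png

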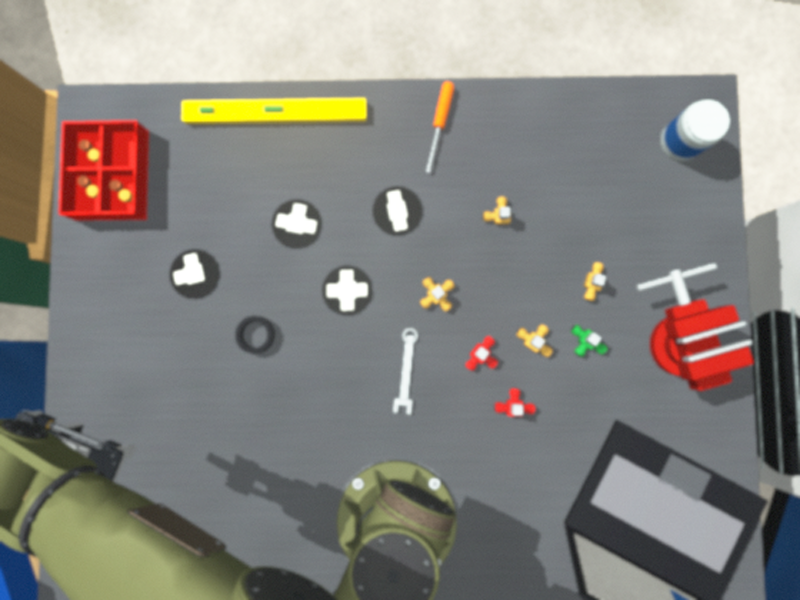

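View pics/scene0.png

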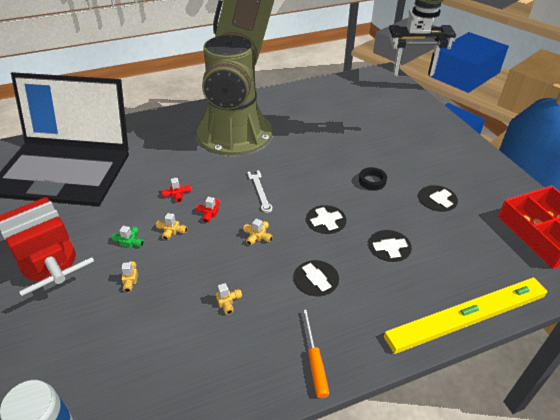

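The candidates for the tee, at top-view pixels in the 800x600 picture, are brass (537,340), red (482,353), red (516,405) and green (590,340). I choose the brass one. The other valves are cross (437,293), angle (500,212) and straight (595,281). The pads are angle (194,273), tee (297,223), cross (347,290) and straight (398,210). Next I fit the poses by silhouette in both views.

```bash
cat > fit.py <<'E'
import numpy as np, cv2
from cell import manip
from scipy.optimize import minimize
PORTS={"straight":[0,2],"angle":[0,1],"tee":[0,1,3],"cross":[0,1,2,3]}
def box(x0,x1,y0,y1,z0,z1): return np.array([[x,y,z] for x in(x0,x1) for y in(y0,y1) for z in(z0,z1)],float)
def boxes(kind,pad):
    g,z0,z1=(2,4,4.1) if pad else (0,0,22)
    B=[box(-16-g,16+g,-16-g,16+g,z0,z1)]
    for k in PORTS[kind]:
        b=box(10,40+g,-11-g,11+g,z0,z1); c,s=[(1,0),(0,1),(-1,0),(0,-1)][k]
        B.append(b@np.array([[c,s,0],[-s,c,0],[0,0,1]]))
    if not pad: B+=[box(-10,10,-10,10,22,52)]
    return B
def proj(p,P):
    E=np.array(p["extrinsics"]); q=P@E[:3,:3].T+E[:3,3]
    return np.c_[p["fx"]*q[:,0]/q[:,2]+p["cx"],p["fy"]*q[:,1]/q[:,2]+p["cy"]]
S=4
def fit(pics,kind,pad,x,y,z=0,r=75):
    data=[]
    for p in pics:
        u,v=proj(p,np.array([[x,y,15.]]))[0].astype(int); h=32
        u0,v0=u-h,v-h; im=p["pixels"][v0:v0+2*h,u0:u0+2*h].astype(np.uint8)
        im=cv2.resize(im,None,fx=S,fy=S,interpolation=cv2.INTER_CUBIC).astype(int)
        mx,mn=im.max(2),im.min(2)
        m=(mn>140) if pad else ((im[...,0]-im[...,2]>50)&(im[...,1]-im[...,2]>15))|(mn>135)
        # keep blob near centre
        n,l,st,_=cv2.connectedComponentsWithStats(m.astype(np.uint8))
        d=[np.inf]+[np.hypot(*(np.argwhere(l==i)-h*S).mean(0))-.02*st[i,4] for i in range(1,n)]
        m=l==int(np.argmin(d)); data.append((p,u0,v0,m))
    B=boxes(kind,pad)
    def cost(a):
        c,s=np.cos(a[2]),np.sin(a[2]); R=np.array([[c,s,0],[-s,c,0],[0,0,1]]); t=0
        for p,u0,v0,m in data:
            k=np.zeros(m.shape,np.uint8)
            for b in B:
                w=(proj(p,b@R+[a[0],a[1],z])-[u0,v0]+.5)*S-.5
                cv2.fillConvexPoly(k,cv2.convexHull((w*16).astype(np.int32)),1,shift=4)
            k=k>0; t+=(k&m).sum()/(k|m).sum()
        return -t/len(data)
    best=min((minimize(cost,[x,y,t],method="Nelder-Mead",options=dict(initial_simplex=[[x-4,y-4,t-.15],[x+8,y,t],[x,y+8,t],[x,y,t+.3]],xatol=.1,fatol=1e-4)) for t in np.arange(0,6.2,np.pi/6)),key=lambda r:r.fun)
    return best.x,-best.fun
E
python3 - <<'E'
from fit import *
V=dict(straight=(494,-418),angle=(637,-226),tee=(376,-292),cross=(471,-90)); P=dict(straight=(656,-8),angle=(522,428),tee=(630,210),cross=(486,100))
T,Sc=manip.camera("top"),manip.camera("scene")
for k in V:
    for pad,D in((0,V),(1,P)):
        for pics in([T,Sc],[T],[Sc]):
            a,f=fit(pics,k,pad,*D[k]); print(k,"pad" if pad else "valve",len(pics),a[:2].round(1),round(np.degrees(a[2])%360,1),round(f,3))
E
```

```text
straight valve 2 [ 495.3 -421. ] 346.3 0.849
straight valve 1 [ 495.5 -421.6] 160.9 0.882
straight valve 1 [ 493.2 -420.5] 347.3 0.837
straight pad 2 [652.4  -6.2] 10.4 0.867
straight pad 1 [654.3  -7. ] 14.1 0.796
straight pad 1 [652.4  -6.1] 190.5 0.939
angle valve 2 [ 637.9 -231. ] 358.1 0.823
angle valve 1 [ 638.5 -231.7] 1.9 0.864
angle valve 1 [ 635.9 -230.4] 357.6 0.795
angle pad 2 [519.8 431.9] 14.9 0.861
angle pad 1 [519.8 431.6] 14.1 0.794
angle pad 1 [519.9 432. ] 14.4 0.932
tee valve 2 [ 367.9 -292.4] 323.6 0.812
tee valve 1 [ 368.1 -292.6] 324.9 0.894
tee valve 1 [ 366.1 -292.1] 318.0 0.741
tee pad 2 [626.6 212. ] 348.7 0.868
tee pad 1 [627.  210.9] 348.7 0.798
tee pad 1 [626.5 212.2] 348.3 0.941
cross valve 2 [471.  -89.9] 37.8 0.812
cross valve 1 [471.7 -89.9] 37.2 0.912
cross valve 1 [467.9 -88.5] 40.5 0.727
cross pad 2 [480.8 102.8] 0.9 0.87
cross pad 1 [481.7 102.6] 0.3 0.806
cross pad 1 [481.1 102.7] 0.7 0.939
```

```bash
python3 - <<'E'
from fit import *
R=[("straight",0,495.3,-421,346.3),("angle",0,637.9,-231,358.1),("tee",0,367.9,-292.4,323.6),("cross",0,471,-89.9,37.8),("straight",1,652.4,-6.2,10.4),("angle",1,519.8,431.9,14.9),("tee",1,626.6,212,348.7),("cross",1,480.8,102.8,.9)]
tiles=[]
for n in("top","scene"):
    p=manip.camera(n)
    for k,pad,x,y,a in R:
        u,v=proj(p,np.array([[x,y,10.]]))[0].astype(int); s=30
        im=cv2.resize(p["pixels"][v-s:v+s,u-s:u+s],(200,200),interpolation=cv2.INTER_CUBIC)[...,::-1].copy(); f=200/2/s
        c,d=np.cos(np.radians(a)),np.sin(np.radians(a))
        for b in boxes(k,pad):
            w=(proj(p,b@np.array([[c,d,0],[-d,c,0],[0,0,1]])+[x,y,0])-[u-s,v-s]+.5)*f
            cv2.polylines(im,[cv2.convexHull(w.astype(np.int32))],True,(255,0,255),1)
        tiles.append(im)
g=np.vstack([np.hstack(tiles[i:i+4]) for i in range(0,16,4)]); cv2.imwrite("pics/ov.png",cv2.resize(g,(600,600)))
E
```

```text
(no output)
```

View pics/ov.png

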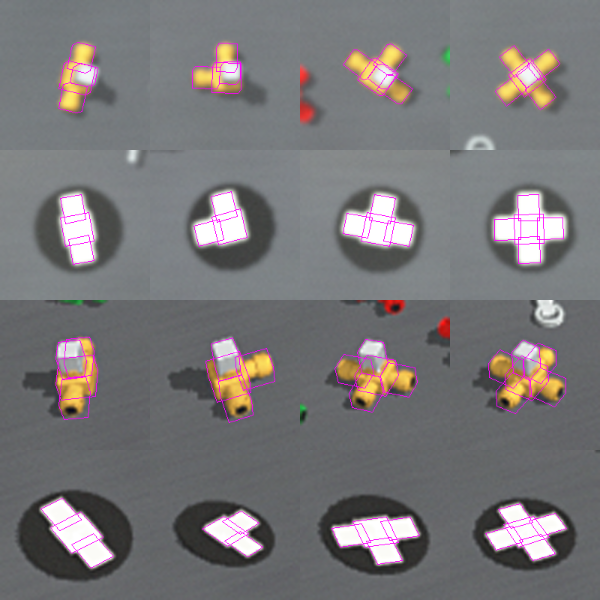

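The overlay shows every fitted outline lying on its object in both views, and the tee fit is on the brass one. First I move to the cross, with the jaws half open.

```bash
python3 -m crank '[{"offset":[0.034,-0.0375,-0.01],"spin":-4},{"offset":[0.034,-0.075,-0.02],"spin":-8},{"offset":[0.05,-0.112,-0.03],"spin":-12},{"offset":[0.068,-0.15,-0.04],"spin":-16},{"offset":[0.085,-0.188,-0.05],"spin":-20},{"offset":[0.102,-0.226,-0.06],"spin":-24},{"offset":[0.119,-0.263,-0.07],"spin":-28},{"offset":[0.136,-0.301,-0.08],"spin":-31}]' 0.55 45
python3 -m crank '[{"offset":[0.136,-0.301,-0.04],"spin":0},{"offset":[0.136,-0.301,-0.04],"spin":0},{"offset":[0.136,-0.301,-0.04],"spin":0},{"offset":[0.136,-0.301,-0.04],"spin":0},{"offset":[0.136,-0.301,-0.04],"spin":0},{"offset":[0.136,-0.301,-0.04],"spin":0},{"offset":[0.136,-0.301,-0.04],"spin":0},{"offset":[0.136,-0.301,-0.04],"spin":0}]'
```

```text
clock: 1.77
eef_pos: [331.7, 218.8, 127.7]
eef_rot: [3.141, 0.0, 2.226]
wrist_force: [1.7, 0.6, -0.4]
finger_gap: 51.8
clock: 2.43
eef_pos: [467.7, -83.5, 87.7]
eef_rot: [3.14, 0.0, 2.226]
wrist_force: [0.6, 1.2, 0.7]
finger_gap: 51.5
```

```bash
python3 -m crank '[{"offset":[0.0033,-0.0064,-0.01],"spin":0.3},{"offset":[0.0033,-0.0064,-0.025],"spin":0.3},{"offset":[0.0033,-0.0064,-0.04],"spin":0.3},{"offset":[0.0033,-0.0064,-0.052],"spin":0.3},{"offset":[0.0033,-0.0064,-0.0587],"spin":0.3},{"offset":[0.0033,-0.0064,-0.0587],"spin":0.3},{"offset":[0.0033,-0.0064,-0.0587],"spin":0.3},{"offset":[0.0033,-0.0064,-0.0587],"spin":0.3}]'
python3 -m crank '[{"offset":[0,0,0],"spin":0},{"offset":[0,0,0],"spin":0},{"offset":[0,0,0],"spin":0},{"offset":[0,0,0],"spin":0},{"offset":[0,0,0],"spin":0},{"offset":[0,0,0],"spin":0},{"offset":[0,0,0],"spin":0},{"offset":[0,0,0],"spin":0}]' 0 45
```

```text
clock: 3.1
eef_pos: [471.4, -89.9, 29.7]
eef_rot: [3.14, 0.001, 2.231]
wrist_force: [-0.1, -0.2, -0.0]
finger_gap: 51.9
clock: 3.77
eef_pos: [471.6, -89.9, 30.2]
eef_rot: [3.139, 0.002, 2.231]
wrist_force: [-1.4, 0.7, 6.4]
finger_gap: 19.8
```

```bash
python3 -m crank '[{"offset":[0,0,0.02],"spin":0},{"offset":[0,0,0.045],"spin":0},{"offset":[0,0.02,0.06],"spin":-5},{"offset":[0.002,0.05,0.06],"spin":-12},{"offset":[0.005,0.085,0.06],"spin":-19},{"offset":[0.007,0.12,0.06],"spin":-26},{"offset":[0.0092,0.16,0.06],"spin":-33},{"offset":[0.0092,0.1927,0.06],"spin":-37}]'
python3 -m crank '[{"offset":[0,0,0],"spin":0},{"offset":[0,0,0],"spin":0},{"offset":[0,0,0],"spin":0},{"offset":[0,0,0],"spin":0},{"offset":[0,0,0],"spin":0},{"offset":[0,0,0],"spin":0},{"offset":[0,0,0],"spin":0},{"offset":[0,0,0],"spin":0}]'
```

```text
clock: 4.43
eef_pos: [480.6, 102.9, 90.1]
eef_rot: [3.14, 0.002, 1.582]
wrist_force: [1.2, -0.1, -3.4]
finger_gap: 19.9
clock: 5.1
eef_pos: [480.7, 102.5, 90.1]
eef_rot: [3.14, 0.002, 1.582]
wrist_force: [-0.0, -0.6, -3.1]
finger_gap: 19.8
```

```bash
python3 -m crank '[{"offset":[0,0,-0.015],"spin":0},{"offset":[0,0,-0.03],"spin":0},{"offset":[0,0,-0.04],"spin":0},{"offset":[0,0,-0.047],"spin":0},{"offset":[0,0,-0.051],"spin":0},{"offset":[0,0,-0.0535],"spin":0},{"offset":[0,0,-0.0555],"spin":0},{"offset":[0,0,-0.0555],"spin":0}]'
python3 -m crank '[{"offset":[0,0,0],"spin":0},{"offset":[0,0,0],"spin":0},{"offset":[0,0,0],"spin":0},{"offset":[0,0,0],"spin":0},{"offset":[0,0,0.01],"spin":0},{"offset":[0,0,0.03],"spin":0},{"offset":[0,0,0.06],"spin":0},{"offset":[0,0,0.08],"spin":0}]' 0.55
python3 - <<'E'
from fit import *
T=manip.camera("top")
a,f=fit([manip.camera("scene")],"cross",0,481,103,4);print(a,f)
E
```

```text
clock: 5.77
eef_pos: [480.8, 102.5, 34.7]
eef_rot: [3.139, 0.002, 1.582]
wrist_force: [-0.2, 0.8, -2.2]
finger_gap: 19.8
clock: 6.43
eef_pos: [481.2, 102.6, 117.5]
eef_rot: [3.138, 0.002, 1.582]
wrist_force: [0.7, 0.2, 1.0]
finger_gap: 51.5
[484.25497763 100.96899387   1.5868654 ] 0.8561788274989456
```

```bash
python3 -m crank '[{"offset":[0,-0.04,0],"spin":-2},{"offset":[0,-0.08,0],"spin":-4},{"offset":[0.003,-0.12,0],"spin":-6},{"offset":[0.005,-0.16,0],"spin":-8},{"offset":[0.007,-0.2,0],"spin":-10},{"offset":[0.008,-0.24,0],"spin":-12},{"offset":[0.009,-0.28,0],"spin":-13},{"offset":[0.01,-0.32,0],"spin":-14.3}]'
python3 -m crank '[{"offset":[0.001,-0.04,0],"spin":0},{"offset":[0.002,-0.08,0],"spin":0},{"offset":[0.003,-0.12,0],"spin":0},{"offset":[0.004,-0.16,0],"spin":0},{"offset":[0.004,-0.19,0],"spin":0},{"offset":[0.004,-0.2035,-0.01],"spin":0},{"offset":[0.004,-0.2035,-0.03],"spin":0},{"offset":[0.004,-0.2035,-0.04],"spin":0}]'
```

```text
clock: 7.2
eef_pos: [491.8, -219.2, 118.5]
eef_rot: [3.134, 0.001, 1.331]
wrist_force: [1.0, -0.3, 0.0]
finger_gap: 51.3
clock: 7.87
eef_pos: [494.7, -422.9, 75.8]
eef_rot: [3.136, -0.001, 1.33]
wrist_force: [-0.9, -0.0, 0.6]
finger_gap: 51.5
```

```bash
python3 -m crank '[{"offset":[0.0006,0.0019,-0.01],"spin":0},{"offset":[0.0006,0.0019,-0.02],"spin":0},{"offset":[0.0006,0.0019,-0.03],"spin":0},{"offset":[0.0006,0.0019,-0.04],"spin":0},{"offset":[0.0006,0.0019,-0.0463],"spin":0},{"offset":[0.0006,0.0019,-0.0463],"spin":0},{"offset":[0.0006,0.0019,-0.0463],"spin":0},{"offset":[0.0006,0.0019,-0.0463],"spin":0}]'
python3 -m crank '[{"offset":[0,0,0],"spin":0},{"offset":[0,0,0],"spin":0},{"offset":[0,0,0],"spin":0},{"offset":[0,0,0],"spin":0},{"offset":[0,0,0],"spin":0},{"offset":[0,0,0],"spin":0},{"offset":[0,0,0],"spin":0},{"offset":[0,0,0],"spin":0}]' 0 45
```

```text
clock: 8.53
eef_pos: [495.6, -421.2, 30.2]
eef_rot: [3.135, -0.0, 1.33]
wrist_force: [0.4, -0.1, -0.4]
finger_gap: 51.3
clock: 9.2
eef_pos: [495.7, -421.3, 30.5]
eef_rot: [3.135, 0.0, 1.33]
wrist_force: [0.0, 0.5, 3.8]
finger_gap: 19.6
```

```bash
python3 -m crank '[{"offset":[0,0,0.02],"spin":0},{"offset":[0,0,0.05],"spin":0},{"offset":[0,0.01,0.08],"spin":0},{"offset":[0.01,0.03,0.09],"spin":4},{"offset":[0.022,0.06,0.09],"spin":10},{"offset":[0.037,0.1,0.09],"spin":16},{"offset":[0.051,0.135,0.09],"spin":21},{"offset":[0.065,0.17,0.09],"spin":24.1}]'
python3 -m crank '[{"offset":[0.013,0.035,0],"spin":0},{"offset":[0.026,0.07,0],"spin":0},{"offset":[0.04,0.107,0],"spin":0},{"offset":[0.053,0.142,0],"spin":0},{"offset":[0.067,0.178,0],"spin":0},{"offset":[0.08,0.213,0],"spin":0},{"offset":[0.088,0.235,-0.01],"spin":0},{"offset":[0.0917,0.2451,-0.03],"spin":0}]'
```

```text
clock: 9.87
eef_pos: [560.8, -249.4, 120.0]
eef_rot: [3.136, -0.0, 1.755]
wrist_force: [0.0, 0.0, -2.3]
finger_gap: 19.7
clock: 10.53
eef_pos: [654.1, -0.8, 91.4]
eef_rot: [3.132, -0.0, 1.758]
wrist_force: [0.6, -0.2, -1.5]
finger_gap: 19.6
```

```bash
python3 -m crank '[{"offset":[-0.0017,-0.0054,0],"spin":-0.3},{"offset":[-0.0017,-0.0054,-0.02],"spin":-0.3},{"offset":[-0.0017,-0.0054,-0.035],"spin":-0.3},{"offset":[-0.0017,-0.0054,-0.045],"spin":-0.3},{"offset":[-0.0017,-0.0054,-0.051],"spin":-0.3},{"offset":[-0.0017,-0.0054,-0.055],"spin":-0.3},{"offset":[-0.0017,-0.0054,-0.0566],"spin":-0.3},{"offset":[-0.0017,-0.0054,-0.0566],"spin":-0.3}]'
python3 -m crank '[{"offset":[0,0,0],"spin":0},{"offset":[0,0,0],"spin":0},{"offset":[0,0,0],"spin":0},{"offset":[0,0,0],"spin":0},{"offset":[0,0,0.01],"spin":0},{"offset":[0,0,0.03],"spin":0},{"offset":[0,0,0.06],"spin":0},{"offset":[0,0,0.08],"spin":0}]' 0.55
```

```text
clock: 11.2
eef_pos: [652.6, -6.4, 35.3]
eef_rot: [3.131, 0.0, 1.753]
wrist_force: [-0.4, 0.6, -2.4]
finger_gap: 19.6
clock: 11.87
eef_pos: [653.1, -6.4, 118.5]
eef_rot: [3.129, 0.001, 1.753]
wrist_force: [0.5, 0.1, 0.9]
finger_gap: 52.1
```

```bash
python3 -m crank '[{"offset":[-0.002,-0.03,0],"spin":-2},{"offset":[-0.004,-0.065,0],"spin":-4},{"offset":[-0.006,-0.1,0],"spin":-6},{"offset":[-0.009,-0.138,0],"spin":-8},{"offset":[-0.012,-0.175,0],"spin":-10},{"offset":[-0.0152,-0.205,-0.01],"spin":-12.3},{"offset":[-0.0152,-0.2246,-0.025],"spin":-12.3},{"offset":[-0.0152,-0.2246,-0.035],"spin":-12.3}]'
```

```text
clock: 12.53
eef_pos: [637.1, -234.9, 83.3]
eef_rot: [3.129, 0.001, 1.534]
wrist_force: [-0.6, 0.6, 0.0]
finger_gap: 52.0
```

```bash
python3 -m crank '[{"offset":[0.0008,0.0039,-0.01],"spin":0},{"offset":[0.0008,0.0039,-0.025],"spin":0},{"offset":[0.0008,0.0039,-0.04],"spin":0},{"offset":[0.0008,0.0039,-0.05],"spin":0},{"offset":[0.0008,0.0039,-0.0535],"spin":0},{"offset":[0.0008,0.0039,-0.0535],"spin":0},{"offset":[0.0008,0.0039,-0.0535],"spin":0},{"offset":[0.0008,0.0039,-0.0535],"spin":0}]'
python3 -m crank '[{"offset":[0,0,0],"spin":0},{"offset":[0,0,0],"spin":0},{"offset":[0,0,0],"spin":0},{"offset":[0,0,0],"spin":0},{"offset":[0,0,0],"spin":0},{"offset":[0,0,0],"spin":0},{"offset":[0,0,0],"spin":0},{"offset":[0,0,0],"spin":0}]' 0 45
```

```text
clock: 13.2
eef_pos: [638.4, -230.9, 30.9]
eef_rot: [3.128, 0.002, 1.534]
wrist_force: [-0.4, -0.1, 0.7]
finger_gap: 51.6
clock: 13.87
eef_pos: [638.6, -231.1, 31.1]
eef_rot: [3.127, 0.002, 1.534]
wrist_force: [-1.1, -0.8, 1.9]
finger_gap: 19.5
```

```bash
python3 -m crank '[{"offset":[0,0,0.02],"spin":0},{"offset":[0,0,0.05],"spin":0},{"offset":[0,0.01,0.085],"spin":0},{"offset":[-0.005,0.03,0.1],"spin":4},{"offset":[-0.011,0.06,0.1],"spin":8},{"offset":[-0.016,0.09,0.1],"spin":12},{"offset":[-0.022,0.125,0.1],"spin":15},{"offset":[-0.029,0.16,0.1],"spin":16.8}]'
python3 -m crank '[{"offset":[-0.007,0.038,0],"spin":0},{"offset":[-0.014,0.077,0],"spin":0},{"offset":[-0.021,0.115,0],"spin":0},{"offset":[-0.028,0.154,0],"spin":0},{"offset":[-0.034,0.192,0],"spin":0},{"offset":[-0.041,0.23,0],"spin":0},{"offset":[-0.048,0.269,0],"spin":0},{"offset":[-0.055,0.307,0],"spin":0}]'
```

```text
clock: 14.53
eef_pos: [608.8, -69.8, 130.7]
eef_rot: [3.128, 0.002, 1.83]
wrist_force: [-0.1, 0.0, -1.7]
finger_gap: 19.6
clock: 15.2
eef_pos: [552.8, 239.1, 130.4]
eef_rot: [3.129, 0.002, 1.83]
wrist_force: [1.4, 0.1, -2.4]
finger_gap: 19.7
```

```bash
python3 -m crank '[{"offset":[-0.007,0.038,0],"spin":0},{"offset":[-0.013,0.076,0],"spin":0},{"offset":[-0.019,0.11,0],"spin":0},{"offset":[-0.025,0.145,0],"spin":0},{"offset":[-0.03,0.173,-0.005],"spin":0},{"offset":[-0.033,0.188,-0.02],"spin":0},{"offset":[-0.033,0.1928,-0.04],"spin":0},{"offset":[-0.033,0.1928,-0.05],"spin":0}]'
```

```text
clock: 15.87
eef_pos: [518.3, 432.6, 77.2]
eef_rot: [3.132, 0.003, 1.832]
wrist_force: [-1.0, -0.9, -2.3]
finger_gap: 20.2
```

```bash
python3 -m crank '[{"offset":[0.0015,-0.0007,0],"spin":-0.3},{"offset":[0.0015,-0.0007,-0.015],"spin":-0.3},{"offset":[0.0015,-0.0007,-0.025],"spin":-0.3},{"offset":[0.0015,-0.0007,-0.032],"spin":-0.3},{"offset":[0.0015,-0.0007,-0.037],"spin":-0.3},{"offset":[0.0015,-0.0007,-0.04],"spin":-0.3},{"offset":[0.0015,-0.0007,-0.0415],"spin":-0.3},{"offset":[0.0015,-0.0007,-0.0415],"spin":-0.3}]'
python3 -m crank '[{"offset":[0,0,0],"spin":0},{"offset":[0,0,0],"spin":0},{"offset":[0,0,0],"spin":0},{"offset":[0,0,0],"spin":0},{"offset":[0,0,0.01],"spin":0},{"offset":[0,0,0.03],"spin":0},{"offset":[0,0,0.06],"spin":0},{"offset":[0,0,0.08],"spin":0}]' 0.55
```

```text
clock: 16.53
eef_pos: [519.9, 431.8, 35.9]
eef_rot: [3.132, 0.003, 1.826]
wrist_force: [0.8, 1.0, -1.0]
finger_gap: 19.7
clock: 17.2
eef_pos: [520.3, 432.2, 119.2]
eef_rot: [3.13, 0.002, 1.826]
wrist_force: [1.3, 0.0, 1.4]
finger_gap: 52.0
```

```bash
python3 -m crank '[{"offset":[-0.007,-0.035,0.005],"spin":-5},{"offset":[-0.015,-0.073,0.005],"spin":-10},{"offset":[-0.023,-0.11,0.005],"spin":-15},{"offset":[-0.031,-0.148,0.005],"spin":-20},{"offset":[-0.039,-0.186,0.005],"spin":-25},{"offset":[-0.047,-0.224,0.005],"spin":-31},{"offset":[-0.055,-0.262,0.005],"spin":-37},{"offset":[-0.063,-0.3,0.005],"spin":-43}]'
python3 -m crank '[{"offset":[-0.008,-0.038,0],"spin":-4},{"offset":[-0.016,-0.076,0],"spin":-8},{"offset":[-0.024,-0.114,0],"spin":-8},{"offset":[-0.032,-0.152,0],"spin":-8},{"offset":[-0.039,-0.188,0],"spin":-8},{"offset":[-0.047,-0.225,0],"spin":-8},{"offset":[-0.055,-0.263,0],"spin":-8},{"offset":[-0.063,-0.3,0],"spin":-8}]'
```

```text
clock: 17.87
eef_pos: [456.7, 130.6, 125.2]
eef_rot: [3.129, 0.001, 1.071]
wrist_force: [0.9, -0.5, 0.9]
finger_gap: 51.5
clock: 18.53
eef_pos: [393.2, -171.3, 126.3]
eef_rot: [3.127, 0.001, 0.931]
wrist_force: [1.1, 0.2, 0.4]
finger_gap: 51.7
```

```bash
python3 -m crank '[{"offset":[-0.008,-0.036,0],"spin":0.3},{"offset":[-0.015,-0.072,0],"spin":0.3},{"offset":[-0.021,-0.1,0],"spin":0.3},{"offset":[-0.0253,-0.1211,0],"spin":0.3},{"offset":[-0.0253,-0.1211,-0.01],"spin":0.3},{"offset":[-0.0253,-0.1211,-0.03],"spin":0.3},{"offset":[-0.0253,-0.1211,-0.05],"spin":0.3},{"offset":[-0.0253,-0.1211,-0.05],"spin":0.3}]'
```

```text
clock: 19.2
eef_pos: [366.7, -290.8, 73.6]
eef_rot: [3.132, 0.0, 0.937]
wrist_force: [-0.4, -0.4, -1.1]
finger_gap: 51.8
```

```bash
python3 -m crank '[{"offset":[0.0012,-0.0016,-0.01],"spin":0},{"offset":[0.0012,-0.0016,-0.02],"spin":0},{"offset":[0.0012,-0.0016,-0.03],"spin":0},{"offset":[0.0012,-0.0016,-0.04],"spin":0},{"offset":[0.0012,-0.0016,-0.044],"spin":0},{"offset":[0.0012,-0.0016,-0.044],"spin":0},{"offset":[0.0012,-0.0016,-0.044],"spin":0},{"offset":[0.0012,-0.0016,-0.044],"spin":0}]'
python3 -m crank '[{"offset":[0,0,0],"spin":0},{"offset":[0,0,0],"spin":0},{"offset":[0,0,0],"spin":0},{"offset":[0,0,0],"spin":0},{"offset":[0,0,0],"spin":0},{"offset":[0,0,0],"spin":0},{"offset":[0,0,0],"spin":0},{"offset":[0,0,0],"spin":0}]' 0 45
```

```text
clock: 19.87
eef_pos: [368.2, -292.6, 30.0]
eef_rot: [3.131, 0.0, 0.937]
wrist_force: [-0.2, -0.7, 0.5]
finger_gap: 52.0
clock: 20.53
eef_pos: [368.4, -292.8, 30.3]
eef_rot: [3.13, 0.0, 0.937]
wrist_force: [-0.9, 0.6, 5.3]
finger_gap: 19.7
```

```bash
python3 -m crank '[{"offset":[0,0,0.02],"spin":0},{"offset":[0,0,0.05],"spin":0},{"offset":[0.003,0.006,0.085],"spin":2},{"offset":[0.01,0.02,0.1],"spin":7},{"offset":[0.02,0.04,0.1],"spin":12},{"offset":[0.032,0.063,0.1],"spin":17},{"offset":[0.045,0.09,0.1],"spin":22},{"offset":[0.06,0.117,0.1],"spin":25.1}]'
python3 -m crank '[{"offset":[0.018,0.035,0],"spin":0},{"offset":[0.036,0.07,0],"spin":0},{"offset":[0.053,0.104,0],"spin":0},{"offset":[0.071,0.139,0],"spin":0},{"offset":[0.089,0.174,0],"spin":0},{"offset":[0.107,0.209,0],"spin":0},{"offset":[0.124,0.243,0],"spin":0},{"offset":[0.142,0.278,0],"spin":0}]'
```

```text
clock: 21.2
eef_pos: [428.3, -174.6, 130.1]
eef_rot: [3.131, 0.0, 1.379]
wrist_force: [0.1, -0.6, -1.6]
finger_gap: 19.7
clock: 21.87
eef_pos: [570.4, 105.3, 129.5]
eef_rot: [3.132, 0.001, 1.379]
wrist_force: [0.3, -0.6, -2.1]
finger_gap: 19.7
```

```bash
python3 -m crank '[{"offset":[0.017,0.033,0],"spin":0},{"offset":[0.032,0.062,0],"spin":0},{"offset":[0.045,0.086,0],"spin":0},{"offset":[0.0562,0.1067,0],"spin":0},{"offset":[0.0562,0.1067,-0.01],"spin":0},{"offset":[0.0562,0.1067,-0.03],"spin":0},{"offset":[0.0562,0.1067,-0.05],"spin":0},{"offset":[0.0562,0.1067,-0.05],"spin":0}]'
```

```text
clock: 22.53
eef_pos: [624.2, 211.0, 74.3]
eef_rot: [3.139, 0.004, 1.379]
wrist_force: [-0.8, -0.9, -4.1]
finger_gap: 19.8
```

Lower the tee, release it, rise, then move clear of the pads towards the start side.

```bash
python3 -m crank '[{"offset":[0.0024,0.001,-0.005],"spin":0},{"offset":[0.0024,0.001,-0.015],"spin":0},{"offset":[0.0024,0.001,-0.025],"spin":0},{"offset":[0.0024,0.001,-0.032],"spin":0},{"offset":[0.0024,0.001,-0.036],"spin":0},{"offset":[0.0024,0.001,-0.038],"spin":0},{"offset":[0.0024,0.001,-0.0394],"spin":0},{"offset":[0.0024,0.001,-0.0394],"spin":0}]'
python3 -m crank '[{"offset":[0,0,0],"spin":0},{"offset":[0,0,0],"spin":0},{"offset":[0,0,0],"spin":0},{"offset":[0,0,0],"spin":0},{"offset":[0,0,0.01],"spin":0},{"offset":[0,0,0.03],"spin":0},{"offset":[0,0,0.06],"spin":0},{"offset":[0,0,0.1],"spin":0}]' 0.55
python3 -m crank '[{"offset":[0,0,0.03],"spin":0},{"offset":[-0.02,-0.02,0.06],"spin":0},{"offset":[-0.045,-0.045,0.06],"spin":0},{"offset":[-0.07,-0.07,0.06],"spin":0},{"offset":[-0.095,-0.095,0.06],"spin":0},{"offset":[-0.12,-0.12,0.06],"spin":0},{"offset":[-0.145,-0.145,0.06],"spin":0},{"offset":[-0.17,-0.17,0.06],"spin":0}]'
python3 -m crank '[{"offset":[-0.01,-0.03,0],"spin":0},{"offset":[-0.02,-0.065,0],"spin":0},{"offset":[-0.03,-0.1,0],"spin":0},{"offset":[-0.04,-0.14,0],"spin":0},{"offset":[-0.05,-0.175,0],"spin":0},{"offset":[-0.06,-0.21,0],"spin":0},{"offset":[-0.07,-0.245,0],"spin":0},{"offset":[-0.08,-0.28,0],"spin":0}]'
python3 - <<'E'
from fit import *
R=[("straight",652.4,-6.2,10.4),("angle",519.8,431.9,14.9),("tee",626.6,212,348.7),("cross",480.8,102.8,.9)]
tiles=[]
for n in("top","scene"):
    p=manip.camera(n)
    cv2.imwrite(f"pics/{n}9.png",p["pixels"][...,::-1])
    for k,x,y,a in R:
        u,v=proj(p,np.array([[x,y,10.]]))[0].astype(int); s=30
        im=cv2.resize(p["pixels"][v-s:v+s,u-s:u+s],(200,200),interpolation=cv2.INTER_CUBIC)[...,::-1].copy(); f=200/2/s
        c,d=np.cos(np.radians(a)),np.sin(np.radians(a))
        for b in boxes(k,0):
            w=(proj(p,b@np.array([[c,d,0],[-d,c,0],[0,0,1]])+[x,y,4])-[u-s,v-s]+.5)*f
            cv2.polylines(im,[cv2.convexHull(w.astype(np.int32))],True,(255,0,255),1)
        tiles.append(im)
cv2.imwrite("pics/ov2.png",np.vstack([np.hstack(tiles[i:i+4]) for i in range(0,8,4)]))
E
```

```text
clock: 23.2
eef_pos: [626.7, 212.1, 35.0]
eef_rot: [3.139, 0.004, 1.379]
wrist_force: [0.5, -0.1, -2.3]
finger_gap: 19.5
clock: 23.87
eef_pos: [625.6, 211.7, 134.7]
eef_rot: [-3.141, 0.006, 1.379]
wrist_force: [0.8, 0.1, -0.6]
finger_gap: 51.5
clock: 24.53
eef_pos: [454.2, 40.8, 195.5]
eef_rot: [3.141, 0.006, 1.379]
wrist_force: [0.6, -1.7, 0.3]
finger_gap: 51.8
clock: 25.2
eef_pos: [373.4, -240.8, 196.6]
eef_rot: [3.14, 0.006, 1.379]
wrist_force: [0.6, 0.0, 0.8]
finger_gap: 51.4
```

View pics/ov2.png

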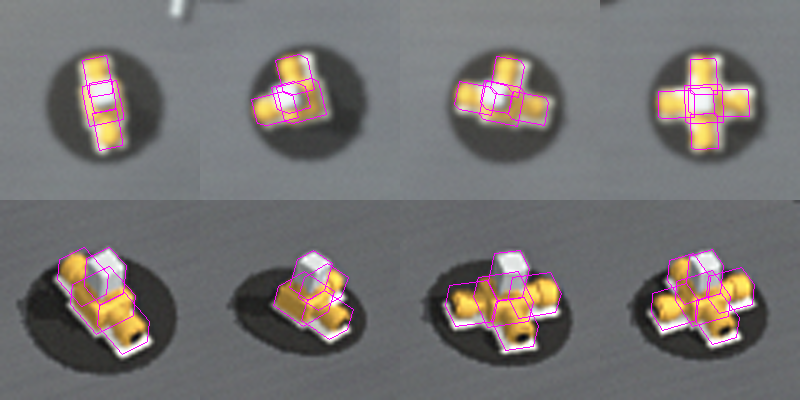

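View pics/scene9.png

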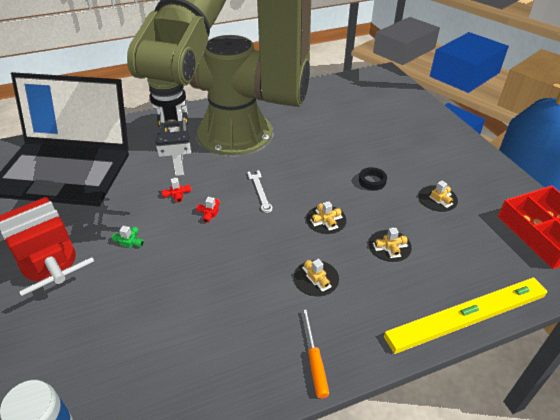

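All four valves stand on their own pads, turned the right way: cross (327,215), tee (391,242), angle (440,195) and straight (317,272) in the scene view. The arm is clear, so I hand in.

```bash
python3 -c "
from cell import manip
print(manip.sign_off())"
```

```text
the job is handed in; nothing more can be done
None
```

All four brass valves were moved onto the pads with their own outlines, and the job was handed in at about 25 s on the robot's clock. I left the green and red look-alikes where they were.

- **Placing:** at each release the measured tool position was within about 0.5 mm of the pad centre I had fitted from the two cameras.
- **Final pictures:** both views show every valve upright on its own outline, ports the right way round, and the arm clear of everything.
- **Disagreements:** the straight valve looks a few mm off its outline in the scene view. A one-camera check of the cross valve read about 4 mm off, though the white outline beneath it disturbs that fit. Both are inside the 12 mm tolerance.
- **Forces:** the wrist force in the readings at the end of each move stayed below about 7 N.

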